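# Park the rolling dish caddy in its bench bay

## Robot

A 6-joint arm with a two-finger parallel gripper is mounted at the origin on a cart in front of the work surface, level with it; the furniture and walls round the work are solid. World frame = base frame: x ahead of the robot, y to its left, z up, the work surface at z = 0. Lengths are in m, angles in rad, forces in N, time in s.
With the tool pointing down it reaches from about 0.35 to 0.925 m from the base axis. Payload 6.4 kg.
Tool frame: the origin (TCP) lies on the centre line of the jaws, within the pads' length; the fingertips stand 22 mm ahead of it and the grasp point (between the pads) lies 3 mm ahead of it; z points along the fingers, y is the line along which they close (so a half turn about z gives the same grasp; the last joint's range is limited). The gripper opens to 85 mm and grips with 20 to 120 N. Pads are 22 mm wide; open, the fingers measure 114 mm over their backs; the gripper's body (76 mm by 85 mm) begins 54 mm behind the grasp point. The pads swing forward as they close: fully open they stand 13 mm farther back than shut.
Start: joints at [1.166, 0.245, 1.558, -0, 1.339, -0.174], TCP at [0.149, 0.633, 0.253] pointing down, gripper open.
Joint ranges: [-3.13, 3.13], [-1.02, 2.26], [0.13, 2.54], [-0.95, 4.09], [0.21, 2.88], [-2.74, 2.74]. Speed limits (rad/s): [2.57, 2.57, 3.14, 3.14, 3.14, 3.14].

## Interface

Orientations are given as a rotation vector (axis times angle).
In Python, from rig import ctrl gives the robot as it stands. The module is installed in compiled form; this text tells all that it offers.
- The arm moves only by the tool move_arm, never from a script. Its argument "steps" is a list that holds one entry, the list of rows, each a list of 7 numbers: the shift along the tool's x, y, z in cm, then the turn, a rotation vector about the tool's x, y, z in degrees, then the finger opening in cm, from 0 to 8.54. In form: [[[dx, dy, dz, wx, wy, wz, hand], ...]]. A call has 1 to 8 rows; each row shifts and turns the commanded pose from where the row before left it, along the tool's axes as they then stand; what a row does not reach is not made up. A row lasts 1/8 s, in which the tool goes at most 62.5 mm and 10.7 degrees, less where a joint would pass 70% of its speed; a pose out of reach is approached as far as the arm can. A call with a gripper value outside its range is refused whole. The fingers move at their own pace and stop on an object; the grip force is fixed at half the most. Time passes only in rows, so rows that do not move let the fingers close. It gives the time, the measured TCP pose, the force, the opening and the grip force at its end, in the units of the state.
- ctrl.get_obs(): the state, without advancing time (a new reading comes with each control period).
- ctrl.snapshot(name): name is "side" or "top" or "wrist"; returns the picture (480x640x3 uint8, red, green, blue); there is no depth.
- ctrl.camera_model(name): a dict with "camera_matrix" (3x3 intrinsics, pixels), "R" (3x3) and "t" (3): a world point X has camera coordinates R X + t. Camera axes: x right, y down, z forward; pixel columns grow to the right and rows downward; lengths in m; the calibration is good to about 2 mm. The wrist camera is an equidistant fisheye: a pixel r from the principal point sees the ray r / f radians off the axis. A picture is of the moment at which its call begins: read the wrist's pose just before it. camera_model takes no time and is no camera call; for the wrist camera it gives the pose at the moment of the call.
- ctrl.hand_in(): hands the job in; it is judged then, once.
The state is a dict: "t": time; "q": joint angles; "joint_vel": joint speeds; "joint_efforts": joint torques, N m; "tcp_pos": TCP position; "orientation": TCP orientation; "ft_force": force on the tool from outside, world axes, zero at the start; "wrist_torque": the same for the moment, N m; "grip_width": opening from 0.0 (shut) to 1.0 (fully open); "grasp_force": force on a finger pad.
Only numpy, scipy, OpenCV 4.12 (cv2) and the standard library are available. Lean on these libraries where they do the work, as an engineer would, in place of code of your own. Each camera call takes 0.05 s, during which the arm holds its last target. There are 200 camera calls.

## Task

Push the little wheeled caddy with its two petri dishes by the blue bar at its back until both swivelling front castors trail straight, and do that before it enters the aluminium parking bay; then steer it in, on its wheels, until its bumper sits squarely on the rubber buffers of the end stop. Lean on it there for about a second with a light but definite pressure of some 5 to 10 newtons, then draw back and leave it parked against the buffers with the castors still trailing. Only push: do not pinch the bar, lift or tip the caddy or ram the bay, keep the dishes in the tray, and leave the beaker, the timer and the blood tube alone.

Things in the scene. Friction and masses are not known exactly. Their poses are not given: they have to be found in the camera images.
- caddy: White tray on wheels, 160 x 110 mm (x, y), 0.55 to 0.9 kg laden. Origin on the bench under the tray's centre; x forward (driving direction), y to its left, z up. Tray floor 41 mm up, rim top 58 mm. Fixed wheels at the back, two swivel castors in front (swivel axes at x = +50, y = +-33 mm). Rolling resistance under 2 N; pushed slowly it coasts only a few mm.
- rear_axle (a point): Middle of the caddy's rear axle line, x = -55 mm of the caddy, 12 mm up; axes as the caddy. Two fixed wheels (24 mm diameter) at 42 mm either side: they roll but do not steer or slide sideways, so this point travels only along the caddy's x and the caddy turns about a point on this line.
- push_face (a point): Centre of the flat rear face of the blue push bar (upright plate, 110 mm wide, 6 mm thick, 30 to 64 mm above the bench) at x = -118 mm of the caddy, 47 mm up; axes as the caddy. Push here: two parted fingertips on this face, closing line parallel to the bar, turn the caddy as the gripper turns. Nothing stands behind it.
- bumper (a point): Middle of the front face of the caddy's black rubber bumper (100 mm wide, 37 to 53 mm up), x = +88 mm of the caddy, 45 mm up; axes as the caddy.
- castor_left_axle (a point): Wheel centre (18 mm wheel) of the left front castor, 12 mm behind its swivel axis; its x axis points from the wheel centre to the swivel axis. It trails straight when that axis points along the caddy's x (this point then at x = +38, y = +33 mm of the caddy). Swivels freely; at the start crooked by 50 to 150 degrees.
- castor_right_axle (a point): The same for the right front castor: trailing straight, it is at x = +38, y = -33 mm of the caddy.
- bay: Fixed parking bay. Origin on the bench where the caddy's origin is when parked touching the buffers; x is the driving-in direction, axes match the parked caddy's. Upright side rails 50 mm tall, 120 mm apart inside (5 mm play each side), from x = -47 to +88 mm, flared to 155 mm at the mouth, x = -94 mm. At the start the caddy is 0.31 to 0.37 m behind, up to 45 mm aside, 0.22 rad askew.
- buffers (a point): Midway between the faces of the end stop's two rubber buffers, x = +88 mm of the bay, 45 mm up; buffers 20 mm diameter at 35 mm either side; axes as the bay. The stop is rigid and the buffers nearly so: 1 mm of further push gives roughly 6 to 15 N, so the touch must be felt.
- dish_front: Closed petri dish, 74 mm diameter, 16 mm tall, lying loose in the front half of the tray; origin at the centre of its underside.
- dish_rear: The same, in the rear half of the tray.
- beaker: Bystander: small glass beaker, 55 mm diameter, 66 mm tall, beyond the bay's end stop; origin at its underside centre.
- timer: Bystander: white bench timer 62 x 66 x 20 mm lying beyond the bay's end stop; origin at its underside centre.
- tube: Bystander: red-capped blood tube lying (90 x 68 mm, 17 mm thick) on the far side of the caddy's path. Behind it and beside the bay stands the tall fixed centrifuge (teal, lid up; its front about x = 0.62 m and beyond in the world): swing the arm in on the robot's side of it.
Mind the look-alikes: they are no part of the job. What is shaped like the dish_front but orange or purple is not meant.

How it is judged:
By the outcome, as a careful person would: the job done as asked, in the order asked, and still so for the second after the job is handed in, with the robot touching nothing.
It also fails if it takes over 70 s, if anything falls off the work surface, if the arm or the gripper's body presses on something with over 40 N, if the wrist force passes 120 N, or if a joint passes its speed limit or range.

## Working session

There is one attempt and no reset: what is moved stays moved. The work goes in short steps, Python scripts to look and compute and a tool call to move; the robot and the scene stay as the last step left them, time stands still between calls to the robot, and variables do not carry over. Pictures are saved under pics/ and viewed, at most 10 in all, crops included, and the job is handed in when it is done.

Besides the shell and the picture viewer there is one more tool, called after "Request:" as name([rows], argument=value, ...), one row to a line, values as JSON. move_arm: Moves the arm, as the interface text tells. Its arguments: {"type":"object","properties":{"steps":{"type":"array","items":{"type":"array","items":{"type":"array","items":{"type":"number"}}}}},"required":["steps"]}

```bash
mkdir -p pics; python3 - <<'E'
from rig import ctrl
import cv2
o=ctrl.get_obs();print({k:o[k] for k in("t","tcp_pos","orientation","grip_width","ft_force")})
for n in("side","top"):
    m=ctrl.camera_model(n);print(n,m)
    cv2.imwrite(f"pics/{n}0.png",ctrl.snapshot(n)[:,:,::-1])
E
```

```text
{'t': 0.0, 'tcp_pos': array([0.14849356, 0.63227569, 0.25215294]), 'orientation': array([-3.61738747e-01, -3.12008183e+00,  2.92460632e-03]), 'grip_width': 0.999017336693239, 'ft_force': array([ 0.20715773, -0.22210325,  0.05202208])}
side {'camera_matrix': array([[450.99893017,   0.        , 316.55903302],
       [  0.        , 450.99893017, 233.80193903],
       [  0.        ,   0.        ,   1.        ]]), 'R': array([[-0.96681169, -0.25535795, -0.00821416],
       [-0.10524984,  0.42737073, -0.89792913],
       [ 0.23280383, -0.86726384, -0.44006341]]), 't': array([0.53259443, 0.11631326, 0.87104389])}
top {'camera_matrix': array([[484.91442426,   0.        , 320.8497599 ],
       [  0.        , 484.91442426, 228.89938262],
       [  0.        ,   0.        ,   1.        ]]), 'R': array([[ 0.00663793, -0.99991868, -0.01088863],
       [-0.99786368, -0.00591579, -0.06506215],
       [ 0.06499245,  0.01129725, -0.9978218 ]]), 't': array([-1.09120750e-03,  5.38459608e-01,  1.21933043e+00])}
```

View pics/top0.png

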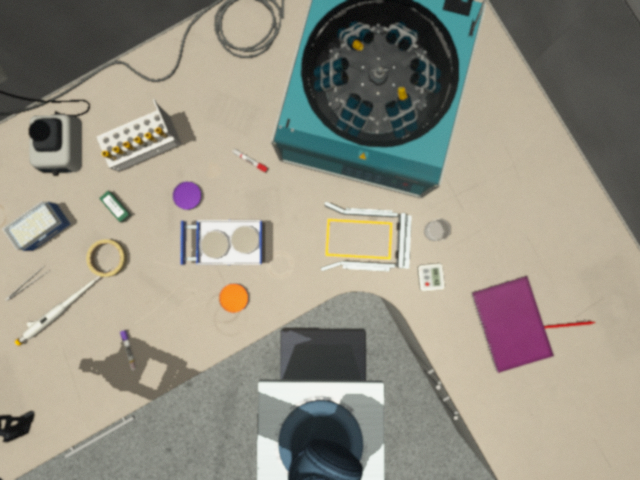

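View pics/side0.png

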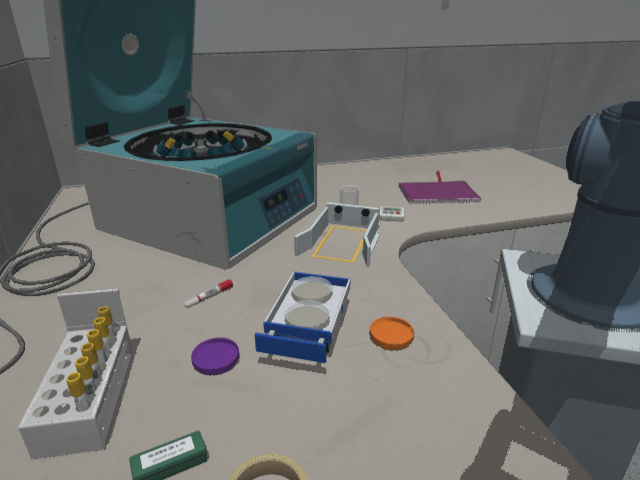

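The top view shows the caddy at about (225,242), with its blue bar at column 183. The bay is at about (360,240) with the end stop at column 405, so driving is roughly world -y. The side view shows the same caddy with the bar towards the camera, and its castors hidden. Next I'll measure.

```bash
cat > h.py <<'E'
import numpy as np,cv2
from rig import ctrl
def ray(name,px,z,m=None):
    "pixels (N,2) -> world points on plane z"
    m=m or ctrl.camera_model(name);K,R,t=m["camera_matrix"],np.array(m["R"]),np.array(m["t"])
    px=np.atleast_2d(np.float64(px))
    d=np.c_[(px[:,0]-K[0,2])/K[0,0],(px[:,1]-K[1,2])/K[1,1],np.ones(len(px))]
    if name=="wrist":
        r=np.hypot(d[:,0],d[:,1])+1e-9; s=np.sin(r)/r
        d=np.c_[d[:,0]*s,d[:,1]*s,np.cos(r)]
    d=d@R; c=-R.T@t
    return c+d*((z-c[2])/d[:,2])[:,None]
def proj(name,X,m=None):
    m=m or ctrl.camera_model(name);K,R,t=m["camera_matrix"],np.array(m["R"]),np.array(m["t"])
    p=np.atleast_2d(X)@R.T+t
    if name=="wrist":
        rr=np.hypot(p[:,0],p[:,1]);th=np.arctan2(rr,p[:,2]);s=th/(rr+1e-12);q=p[:,:2]*s[:,None]
    else:q=p[:,:2]/p[:,2:]
    return np.c_[q[:,0]*K[0,0]+K[0,2],q[:,1]*K[1,1]+K[1,2]]
def big(mask):
    c,_=cv2.findContours(mask.astype(np.uint8),cv2.RETR_EXTERNAL,cv2.CHAIN_APPROX_NONE)
    return sorted(c,key=cv2.contourArea)[::-1]
def rect(name,cnt,z):
    p=ray(name,cnt[:,0,:],z)[:,:2]
    return cv2.minAreaRect(np.float32(p*1000))
E
python3 - <<'E'
from h import *
im=cv2.imread("pics/top0.png");h=cv2.cvtColor(im,cv2.COLOR_BGR2HSV)
roi=np.zeros(im.shape[:2],bool);roi[195:280,170:420]=1
y=cv2.inRange(h,(18,80,100),(35,255,255))>0
print("yellow z0",[rect("top",c,0) for c in big(y&roi)[:2]])
b=cv2.inRange(h,(105,90,30),(130,255,255))>0
print("bar z64",[(rect("top",c,.064),c[:,0].min(0),c[:,0].max(0)) for c in big(b&roi)[:4]])
ims=cv2.imread("pics/side0.png")
a=cv2.resize(im[195:285,170:450],None,fx=2.8,fy=2.8,interpolation=cv2.INTER_CUBIC)
s=cv2.resize(ims[195:365,250:400],None,fx=2,fy=2,interpolation=cv2.INTER_CUBIC)
o=np.zeros((252+340,784,3),np.uint8);o[:252,:784]=a[:,:784];o[252:,:300]=s
m=ctrl.camera_model("wrist");print(m["R"],m["t"],m["camera_matrix"],-m["R"].T@m["t"])
w=ctrl.snapshot("wrist")[:,:,::-1];o[252:,300:300+453]=cv2.resize(w,(453,340))
cv2.imwrite("pics/c0.png",o);cv2.imwrite("pics/w0.png",w)
E
```

```text
yellow z0 [((515.0171508789062, -95.13786315917969), (172.88095092773438, 100.99591827392578), 87.37826538085938)]
bar z64 [(((500.0465087890625, 342.8360290527344), (100.81944274902344, 4.943414211273193), 1.4433870315551758), array([181, 222], dtype=int32), array([183, 263], dtype=int32)), (((501.48626708984375, 305.8894958496094), (93.41988372802734, 4.934919834136963), 1.3273868560791016), array([196, 223], dtype=int32), array([198, 261], dtype=int32)), (((503.67999267578125, 149.65835571289062), (90.85457611083984, 2.4633231163024902), 0.841148316860199), array([260, 223], dtype=int32), array([261, 260], dtype=int32))]
[[ 0.22906559  0.9734095  -0.00170027]
 [ 0.92252206 -0.21653257  0.31947878]
 [ 0.31061551 -0.07475014 -0.94759191]] [-0.64928571 -0.04187641  0.38082282] [[371.64829954   0.         327.15273022]
 [  0.         371.64829954 241.0515201 ]
 [  0.           0.           1.        ]] [0.06907145 0.65141983 0.37313928]
```

View pics/c0.png

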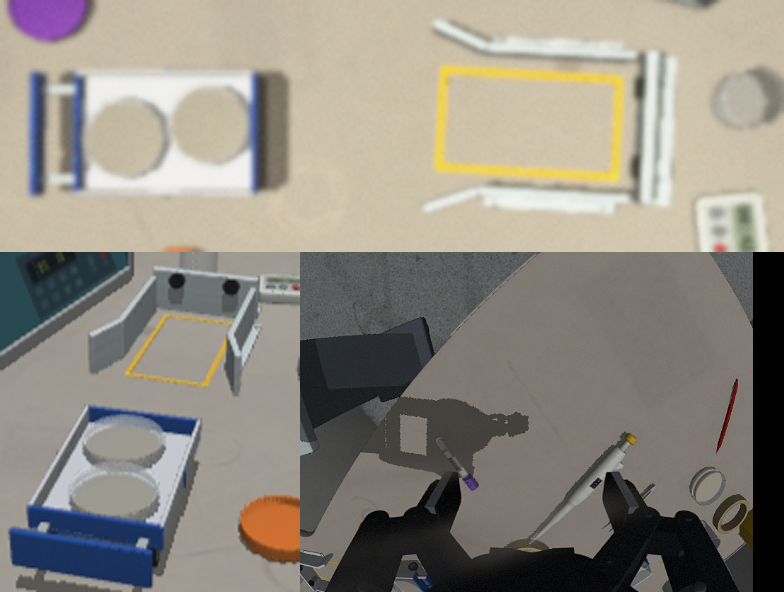

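The caddy's origin is at about (502,228) mm, heading -88.7°. The bay is at about (515,-95) mm, heading -92.6°. The caddy is therefore about 27 mm to the right of the bay axis, with 323 mm to go. Joint range means I have to push along tool -x. I'll move behind the bar.

Request:
move_arm([
  [[-5.0, -2.04, 1.2, 0, 0, 0, 6.0], [-5.0, -2.04, 1.2, 0, 0, 0, 6.0], [-5.0, -2.04, 1.2, 0, 0, 0, 6.0], [-5.0, -2.04, 1.2, 0, 0, 0, 6.0], [-5.0, -2.04, 1.2, 0, 0, 0, 6.0], [-5.0, -2.04, 1.2, 0, 0, 0, 6.0], [-5.0, -2.04, 1.2, 0, 0, 0, 6.0], [-5.0, -2.04, 1.2, 0, 0, 0, 6.0]],
])

```text
t: 1.15
tcp_pos: [0.5019, 0.3811, 0.1567]
orientation: [-0.362, -3.12, 0.0]
ft_force: [-0.2, 0.5, -0.5]
grip_width: 0.701
grasp_force: 0.0
```

Request:
move_arm([
  [[0, 0, 0, 0, 0, 9.5, 6.0], [0, 0, 0, 0, 0, 9.5, 6.0], [0, 0, 0, 0, 0, 9.5, 6.0], [0, 0, 0, 0, 0, 9.5, 6.0], [0, 0, 0, 0, 0, 9.5, 6.0], [0, 0, 0, 0, 0, 9.5, 6.0], [0, 0, 0, 0, 0, 9.5, 6.0], [0, 0, 0, 0, 0, 9.0, 6.0]],
])

```text
t: 2.15
tcp_pos: [0.5005, 0.3823, 0.1569]
orientation: [-2.202, -2.24, 0.001]
ft_force: [0.7, -0.6, 0.5]
grip_width: 0.704
grasp_force: 0.0
```

```bash
python3 - <<'E'
from h import *
top=ctrl.snapshot("top")[:,:,::-1].copy();w=ctrl.snapshot("wrist")[:,:,::-1].copy()
bo=np.array([515.,-95.1])/1000;a=np.deg2rad(-92.6);f=np.array([np.cos(a),np.sin(a)]);l=np.array([-f[1],f[0]])
def inbay(p): d=p[:,:2]-bo;return np.round(np.c_[d@f,d@l]*1000,1)
print("buffers",inbay(ray("top",[[398.2,226],[397.5,254]],.055)))
# white profile across rails along bay-lateral at several bay x, at z=.05
im=cv2.cvtColor(cv2.imread("pics/top0.png"),cv2.COLOR_BGR2GRAY).astype(np.float32)
for bx in(-30,0,30,60):
    ys=np.arange(-85,86,1.)
    P=np.array([np.r_[bo+f*bx/1000+l*y/1000,.05] for y in ys])
    q=proj("top",P).astype(np.float32);v=cv2.remap(im,q[:,:1],q[:,1:],cv2.INTER_LINEAR)[:,0]
    g=np.diff(v);R=ys<-45;L=ys>45
    print(bx,"right rail grad up at",[(ys[i],round(float(g[i]))) for i in np.argsort(-abs(g))[:10]])
cv2.imwrite("pics/c1.png",w);cv2.imwrite("pics/top1.png",top)
E
```

```text
buffers [[ 92.6  33.6]
 [ 93.8 -35.5]]
-30 right rail grad up at [(np.float64(-61.0), -18), (np.float64(-60.0), -16), (np.float64(-62.0), -15), (np.float64(60.0), 14), (np.float64(61.0), 13), (np.float64(59.0), 13), (np.float64(58.0), 13), (np.float64(-53.0), 11), (np.float64(-54.0), 11), (np.float64(-59.0), -10)]
0 right rail grad up at [(np.float64(60.0), 17), (np.float64(59.0), 15), (np.float64(-60.0), -13), (np.float64(-59.0), -13), (np.float64(-61.0), -13), (np.float64(61.0), 13), (np.float64(-62.0), -12), (np.float64(-63.0), -9), (np.float64(-79.0), 9), (np.float64(55.0), -9)]
30 right rail grad up at [(np.float64(59.0), 19), (np.float64(58.0), 16), (np.float64(60.0), 16), (np.float64(-60.0), -16), (np.float64(-61.0), -16), (np.float64(-62.0), -13), (np.float64(-63.0), -13), (np.float64(62.0), 12), (np.float64(61.0), 11), (np.float64(-55.0), 10)]
60 right rail grad up at [(np.float64(-61.0), -15), (np.float64(60.0), 15), (np.float64(61.0), 15), (np.float64(-62.0), -15), (np.float64(59.0), 14), (np.float64(58.0), 14), (np.float64(57.0), 10), (np.float64(-57.0), 9), (np.float64(-56.0), 9), (np.float64(-63.0), -9)]
```

View pics/c1.png

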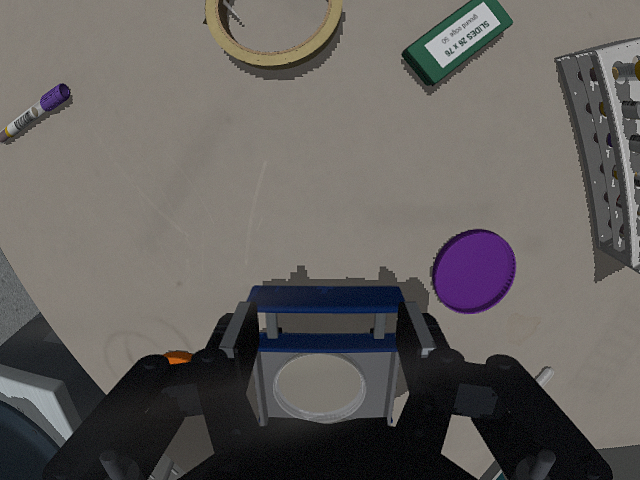

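The wrist view shows the bar centred between the fingers, with its ends at columns 249 and 403, and level. The rail check puts the bay axis within 0.5 mm. I'll descend and approach.

Request:
move_arm([
  [[0, 0, 2.5, 0, 0, 0, 6.0], [0, 0, 2.5, 0, 0, 0, 6.0], [0, 0, 2.5, 0, 0, 0, 6.0], [0, 0, 2.5, 0, 0, 0, 6.0], [-0.6, 0, 0, 0, 0, 0, 6.0], [-0.6, 0, 0, 0, 0, 0, 6.0], [-0.4, 0, 0, 0, 0, 0, 6.0], [0, 0, 0, 0, 0, 0, 6.0]],
])

```text
t: 3.25
tcp_pos: [0.5018, 0.3663, 0.0584]
orientation: [2.196, 2.245, 0.003]
ft_force: [-0.2, 0.9, -0.8]
grip_width: 0.707
grasp_force: 0.0
```

```bash
python3 - <<'E'
from h import *
t=ctrl.snapshot("top")[:,:,::-1];w=ctrl.snapshot("wrist")[:,:,::-1];s=ctrl.snapshot("side")[:,:,::-1]
o=np.zeros((560,800,3),np.uint8)
o[:300,:400]=cv2.resize(w,(400,300));o[:300,400:]=cv2.resize(s[180:405,150:450],(400,300))
o[300:,:800]=cv2.resize(t[200:291,160:440],(800,260));cv2.imwrite("pics/c2.png",o)
print(ctrl.get_obs()["ft_force"],ctrl.get_obs()["tcp_pos"])
E
```

```text
[ 0.3563266  -0.08001051 -1.25178797] [0.50133206 0.3665605  0.05776614]
```

View pics/c2.png

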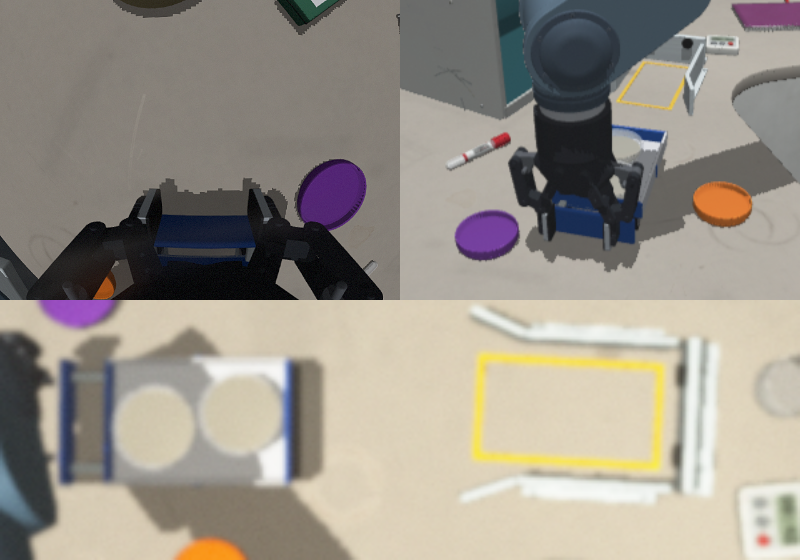

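The top view shows the caddy fully visible with the arm behind it, so I can track it while pushing. I'll write a tracker and planner and make gentle contact.

```bash
cat >> h.py <<'E'
from scipy.optimize import fsolve
BO=np.array([515.,-95.1]);BA=np.deg2rad(-92.6)
F=np.array([np.cos(BA),np.sin(BA)]);Lf=np.array([-F[1],F[0]])
BO=BO-0.5*Lf
def bayxy(p): d=np.asarray(p)-BO;return np.array([d@F,d@Lf])
def track(im):
    "caddy origin x,y (mm) and heading (rad) in bay frame, from top picture (BGR)"
    h=cv2.cvtColor(im,cv2.COLOR_BGR2HSV);b=cv2.inRange(h,(105,90,30),(130,255,255));b[:195]=0;b[285:]=0;b[:,420:]=0;b[:,:165]=0
    cs=[];
    for c in big(b):
        if c[:,0,1].max()-c[:,0,1].min()>32: cs.append(c)
    cs=sorted(cs,key=lambda c:c[:,0,0].mean())[-3:]
    xs=[-115,-78.5,78.5][3-len(cs):];zs=[.064,.058,.058][3-len(cs):]
    P=[];A=[]
    for c,z in zip(cs,zs):
        r=rect("top",c,z);P.append(bayxy(r[0]));bx=cv2.boxPoints(r)
        e=max((bx[1]-bx[0],bx[2]-bx[1]),key=np.linalg.norm);e=np.array([e@F,e@Lf]);e*=np.sign(e[1]);A.append(np.arctan2(-e[0],e[1]))
    P=np.array(P);xs=np.array(xs,float)
    d=P[-1]-P[0];th=np.arctan2(d[1],d[0])
    o=P.mean(0)-xs.mean()*np.array([np.cos(th),np.sin(th)])
    return o[0],o[1],th,np.rad2deg(A).round(1),len(cs),np.linalg.norm(d)-(xs[-1]-xs[0])
def plan(x,y,th,L,step=5.,off=-75.):
    "bang-bang axle path to y=0,th=0 after arc L; rows (fwd mm,left mm,ccw deg) of TCP"
    y0=y-55*np.sin(th)
    def end(v):
        k,a=v;n=400;s=np.linspace(0,L,n);kk=np.where(s<a,1,-1).astype(float);kk=k*np.clip((a-s)/6,-1,1)
        t=th+np.r_[0,np.cumsum((kk[1:]+kk[:-1])/2*np.diff(s))];return t[-1],y0+np.trapezoid(np.sin(t),s),s,t
    best=fsolve(lambda v:[end(v)[0]*100,end(v)[1]],[-np.sign(y0)*.006,L*.45])
    _,_,s,t=end(best)
    X=np.r_[0,np.cumsum(np.cos((t[1:]+t[:-1])/2)*np.diff(s))];Y=np.r_[0,np.cumsum(np.sin((t[1:]+t[:-1])/2)*np.diff(s))]
    g=np.arange(0,L+.01,step);T=np.interp(g,s,t);X=np.interp(g,s,X)+off*np.cos(T);Y=np.interp(g,s,Y)+off*np.sin(T)
    print("k",best[0],"a",best[1])
    rows=[]
    for i in range(len(g)-1):
        d=np.array([X[i+1]-X[i],Y[i+1]-Y[i]]);c,n=np.cos(T[i]),np.sin(T[i])
        rows.append((d@[c,n],d@[-n,c],np.rad2deg(T[i+1]-T[i])))
    return np.array(rows),T
def status():
    im=ctrl.snapshot("top")[:,:,::-1].copy();o=ctrl.get_obs()
    r=track(im);rv=np.array(o["orientation"]);M=cv2.Rodrigues(rv)[0]
    ta=np.arctan2(-M[1,0],-M[0,0])-BA;ta=(ta+np.pi)%(2*np.pi)-np.pi
    p=bayxy(np.array(o["tcp_pos"])[:2]*1000)
    c,s=np.cos(r[2]),np.sin(r[2]);d=p-np.array(r[:2])
    print("t",o["t"],"caddy x %.1f y %.1f th %.2fdeg"%(r[0],r[1],np.rad2deg(r[2])),r[3:])
    print("tool bay",p.round(1),"th %.2f"%np.rad2deg(ta),"z",o["tcp_pos"][2],"tcp in caddy",round(d@[c,s],1),round(d@[-s,c],1),"F fwd/left",(o["ft_force"][:2]@F).round(2),(o["ft_force"][:2]@Lf).round(2))
    return r
E
python3 - <<'E'
from h import *
print(track(cv2.imread("pics/top0.png")));r=status()
rows,T=plan(r[0],r[1],r[2],108)
print(rows.round(2).tolist());print(np.rad2deg(T).round(1))
E
```

```text
(np.float64(-322.81567958863224), np.float64(-26.51435368055351), np.float64(0.06546236317474623), array([4. , 3.9, 3.4]), 3, np.float64(-1.0986185318811863))
t 3.45 caddy x -341.1 y -27.3 th 3.32deg (array([4. , 3.4]), 2, np.float64(35.94836953961277))
tool bay [-460.6  -34.2] th 3.89 z 0.057620198509639 tcp in caddy -119.7 0.0 F fwd/left 0.27 0.62
k 0.009719018514654204 a 51.02127118524121
[[5.09, -3.52, 2.78], [5.09, -3.52, 2.78], [5.09, -3.52, 2.78], [5.09, -3.52, 2.78], [5.09, -3.52, 2.78], [5.09, -3.52, 2.78], [5.09, -3.52, 2.78], [5.09, -3.52, 2.78], [5.09, -3.52, 2.78], [5.03, -2.05, 1.63], [5.01, 0.88, -0.69], [5.08, 3.29, -2.59], [5.09, 3.52, -2.78], [5.09, 3.52, -2.78], [5.09, 3.52, -2.78], [5.09, 3.52, -2.78], [5.09, 3.52, -2.78], [5.09, 3.52, -2.78], [5.09, 3.52, -2.78], [5.09, 3.52, -2.78], [5.09, 3.52, -2.78]]
[ 3.3  6.1  8.9 11.7 14.5 17.2 20.  22.8 25.6 28.4 30.  29.3 26.7 23.9
 21.2 18.4 15.6 12.8 10.   7.2  4.5  1.7]
```

Request:
move_arm([
  [[-0.3, 0, 0, 0, 0, 0, 6.0], [-0.3, 0, 0, 0, 0, 0, 6.0], [-0.2, 0, 0, 0, 0, 0, 6.0], [-0.2, 0, 0, 0, 0, 0, 6.0]],
])

```text
t: 3.95
tcp_pos: [0.5011, 0.3564, 0.0573]
orientation: [-2.196, -2.245, 0.0]
ft_force: [-0.1, 1.5, 0.0]
grip_width: 0.703
grasp_force: 0.6
```

```bash
python3 -c "
from h import *
status()"
```

```text
t 4.0 caddy x -339.0 y -27.8 th 3.68deg (array([3. , 3.4]), 2, np.float64(36.60092600025007))
tool bay [-450.2  -33.7] th 3.86 z 0.05724448147141126 tcp in caddy -111.4 1.2 F fwd/left -1.01 -1.06
```

Contact is made: the caddy has moved 2 mm and the TCP is 11.5 mm behind the face. I'll start the curve to the left.

Request:
move_arm([
  [[-0.51, -0.35, 0, 0, 0, -2.8, 6.0], [-0.51, -0.35, 0, 0, 0, -2.8, 6.0], [-0.51, -0.35, 0, 0, 0, -2.8, 6.0], [-0.51, -0.35, 0, 0, 0, -2.8, 6.0]],
])

```text
t: 4.5
tcp_pos: [0.4893, 0.3349, 0.0574]
orientation: [-1.965, -2.451, -0.001]
ft_force: [-0.4, 1.5, 0.5]
grip_width: 0.703
grasp_force: 0.8
```

```bash
python3 - <<'E'
s=open("h.py").read()
a=s.index("    xs=[-115,-78.5,78.5][3-len(cs):]");b=s.index("    P=[];A=[]")
s=s[:a]+'''    f0=ray("top",cs[-1][:,0].mean(0),.06)[0,:2]*1000
    D=[np.linalg.norm(ray("top",c[:,0].mean(0),.06)[0,:2]*1000-f0) for c in cs]
    xs=[78.5-(0 if d<50 else 157 if d<175 else 193.5) for d in D];zs=[.064 if x<-100 else .058 for x in xs]
'''+s[b:]
open("h.py","w").write(s)
E
python3 -c "
from h import *
r=status()"
```

```text
t 4.55 caddy x -300.5 y -15.9 th 13.77deg (array([14.1, 13.7]), 2, np.float64(-1.4265737907952882))
tool bay [-427.7  -45. ] th 15.22 z 0.05719183130741574 tcp in caddy -130.4 2.0 F fwd/left -0.32 -0.4
```

```bash
python3 -c "
from h import *
rows,T=plan(-300.5,-15.9,np.deg2rad(14.0),86)
print(rows.round(2).tolist(),np.rad2deg(T).round(1))"
```

```text
k 0.01142608159401094 a 32.30724317795297
[[5.12, -4.14, 3.27], [5.12, -4.14, 3.27], [5.12, -4.14, 3.27], [5.12, -4.14, 3.27], [5.12, -4.14, 3.27], [5.07, -3.18, 2.53], [5.0, 0.15, -0.11], [5.08, 3.4, -2.68], [5.12, 4.14, -3.27], [5.12, 4.14, -3.27], [5.12, 4.14, -3.27], [5.12, 4.14, -3.27], [5.12, 4.14, -3.27], [5.12, 4.14, -3.27], [5.12, 4.14, -3.27], [5.12, 4.14, -3.27], [5.12, 4.14, -3.27]] [14.  17.3 20.5 23.8 27.1 30.4 32.9 32.8 30.1 26.8 23.6 20.3 17.  13.7
 10.5  7.2  3.9  0.7]
```

Request:
move_arm([
  [[-0.51, -0.4, 0, 0, 0, -3.2, 6.0], [-0.51, -0.4, 0, 0, 0, -3.2, 6.0], [-0.51, -0.4, 0, 0, 0, -3.2, 6.0], [-0.51, -0.4, 0, 0, 0, -3.2, 6.0], [-0.51, -0.4, 0, 0, 0, -3.2, 6.0]],
])

```text
t: 5.18
tcp_pos: [0.4787, 0.3044, 0.0574]
orientation: [-1.605, -2.7, -0.001]
ft_force: [-0.4, 1.5, 0.6]
grip_width: 0.704
grasp_force: 0.7
```

```bash
python3 -c "
from h import *
r=status()
rows,T=plan(r[0],r[1],r[2],60)
print(rows.round(2).tolist(),np.rad2deg(T).round(1))"
```

```text
Traceback (most recent call last):
  File "h.py", line 67, in status
    r=track(im);rv=np.array(o["orientation"]);M=cv2.Rodrigues(rv)[0]
  File "h.py", line 38, in track
    f0=ray("top",cs[-1][:,0].mean(0),.06)[0,:2]*1000
                 ~~^^^^
IndexError: list index out of range
```

```bash
python3 - <<'E'
from h import *
im=ctrl.snapshot("top")[:,:,::-1].copy();cv2.imwrite("pics/top3.png",im)
h=cv2.cvtColor(im,cv2.COLOR_BGR2HSV);b=cv2.inRange(h,(105,90,30),(130,255,255));b[:190]=0;b[290:]=0;b[:,420:]=0;b[:,:165]=0
for c in big(b)[:6]: print(cv2.boundingRect(c),cv2.contourArea(c))
o=cv2.resize(im[190:290,160:360],(800,400),interpolation=cv2.INTER_CUBIC)
cv2.imwrite("pics/c3.png",o)
E
```

```text
(202, 238, 12, 29) 32.5
(275, 209, 7, 18) 15.0
(212, 225, 4, 7) 5.5
(197, 230, 5, 7) 4.0
(272, 202, 3, 6) 1.0
(282, 228, 2, 3) 1.0
```

View pics/c3.png

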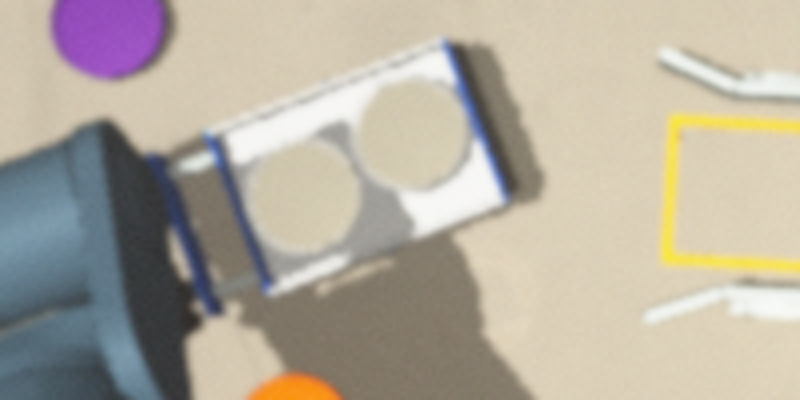

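The picture shows the caddy turned left by about 23°. Its front strip runs from (272,200) to (287,241) and its rear rim from (212,224) to (227,262). Blur is breaking the mask, so I'll make it more robust.

```bash
python3 - <<'E'
s=open("h.py").read()
a=s.index("    h=cv2.cvtColor(im,cv2.COLOR_BGR2HSV);b=");b=s.index("    f0=ray(")
s=s[:a]+'''    u=cv2.resize(im,None,fx=4,fy=4,interpolation=cv2.INTER_CUBIC).astype(int)
    dif=u[:,:,0]-u[:,:,2];b=(dif>TH);b[:4*185]=0;b[4*295:]=0;b[:,:4*165]=0;b[:,4*420:]=0
    cs=[]
    for c in big(b):
        w,hh=sorted(rect("top",(c+.5)/4-.5,.06)[1])
        if 85<hh<120 and w<14: cs.append((c+.5)/4-.5)
    cs=sorted(cs,key=lambda c:c[:,0,0].mean())[-3:]
'''+s[b:]
s=s.replace("BO=BO-0.5*Lf","BO=BO-0.5*Lf\nTH=20")
open("h.py","w").write(s)
E
python3 - <<'E'
from h import *
for f in("top0","top1","top3"):
  for th in(10,20,30):
    import h;h.TH=th
    try:
        r=track(cv2.imread(f"pics/{f}.png"));print(f,th,np.round(r[:2],1),np.rad2deg(r[2]).round(2),r[3:])
    except Exception as e:print(f,th,e)
h.TH=20;p=ray("top",[[272,200.5],[287.5,240.75],[212.5,223.75],[227,262.5]],.058)[:,:2]*1000
p=np.array([bayxy(q) for q in p]);d=(p[0]+p[1]-p[2]-p[3])/2;print("manual",p.mean(0),np.linalg.norm(d),np.rad2deg(np.arctan2(d[1],d[0])))
E
```

```text
top0 10 [-322.9  -27. ] 3.12 (array([2.6, 3.5, 3.4]), 3, np.float64(-2.15404473627666))
top0 20 [-323.1  -27. ] 3.21 (array([3.1, 3.3, 3.4]), 3, np.float64(-1.845562395379602))
top0 30 [-323.3  -26.9] 3.3 (array([3.2, 2.8, 3.4]), 3, np.float64(-1.5453997396545844))
top1 10 [-322.3  -27.2] 3.3 (array([3.1, 3.4, 3.4]), 3, np.float64(-3.3664497365928128))
top1 20 [-322.4  -27.2] 3.21 (array([3.3, 3.4, 3.4]), 3, np.float64(-3.005175618981184))
top1 30 [-322.7  -27.8] 3.39 (array([3.5, 3.4]), 2, np.float64(-2.6275736830559993))
top3 10 [-274.8    2.5] 24.4 (array([24.5, 24.3, 25. ]), 3, np.float64(-1.7896439874025418))
top3 20 [-274.7    2.4] 24.32 (array([24. , 24.7, 25. ]), 3, np.float64(-1.619098026709196))
top3 30 [-282.5   33.9] 0.0 (array([24.6]), 1, np.float64(0.0))
manual [-272.79183859    0.70063908] 158.01019920899842 23.57755084532957
```

```bash
python3 -c "
from h import *
r=status()
for L in(60,70):
  rows,T=plan(r[0],r[1],r[2],L)
  print(rows.round(2).tolist(),np.rad2deg(T).round(1))"
```

```text
t 5.325 caddy x -274.8 y 2.3 th 24.40deg (array([24.2, 24.5, 24.7]), 3, np.float64(-1.7323098711695764))
tool bay [-397.2  -53.8] th 30.99 z 0.0573346786512732 tcp in caddy -134.6 -0.5 F fwd/left -0.52 -0.32
k 0.013254517418908868 a 13.932550988153825
[[5.16, -4.8, 3.8], [5.14, -4.45, 3.53], [5.01, -1.12, 0.91], [5.06, 2.88, -2.26], [5.16, 4.8, -3.8], [5.16, 4.8, -3.8], [5.16, 4.8, -3.8], [5.16, 4.8, -3.8], [5.16, 4.8, -3.8], [5.16, 4.8, -3.8], [5.16, 4.8, -3.8], [5.16, 4.8, -3.8]] [24.4 28.2 31.7 32.6 30.4 26.6 22.8 19.  15.2 11.4  7.6  3.8  0. ]
k 0.009093838389867822 a 11.581317359288276
[[5.08, -3.3, 2.61], [5.03, -2.21, 1.76], [5.0, 0.52, -0.4], [5.06, 2.94, -2.32], [5.08, 3.3, -2.61], [5.08, 3.3, -2.61], [5.08, 3.3, -2.61], [5.08, 3.3, -2.61], [5.08, 3.3, -2.61], [5.08, 3.3, -2.61], [5.08, 3.3, -2.61], [5.08, 3.3, -2.61], [5.08, 3.3, -2.61], [5.08, 3.3, -2.61]] [24.4 27.  28.8 28.4 26.1 23.4 20.8 18.2 15.6 13.  10.4  7.8  5.2  2.6
  0. ]
```

The caddy lags the tool by 6.6°, so only the right finger is touching. From here I'll go slower, with the fingers wider apart.

Request:
move_arm([
  [[-0.3, -0.05, 0, 0, 0, 0, 7.4], [-0.3, -0.05, 0, 0, 0, 0, 7.4], [-0.3, -0.05, 0, 0, 0, 0, 7.4], [-0.25, 0, 0, 0, 0, 2, 7.4], [-0.25, 0, 0, 0, 0, 2, 7.4], [-0.25, 0, 0, 0, 0, 2, 7.4]],
])

```text
t: 6.08
tcp_pos: [0.4854, 0.2889, 0.0575]
orientation: [1.748, 2.609, 0.001]
ft_force: [-0.2, 1.4, 0.3]
grip_width: 0.864
grasp_force: 0.7
```

```bash
python3 -c "
from h import *
r=status()
for L in(50,60):
  rows,T=plan(r[0],r[1],r[2],L)
  print(rows.round(2).tolist(),np.rad2deg(T).round(1))"
```

```text
t 6.125 caddy x -263.3 y 8.5 th 26.67deg (array([27. , 27.2]), 2, np.float64(-1.0574613589145372))
tool bay [-382.   -46.3] th 24.91 z 0.05747466922879086 tcp in caddy -130.7 4.3 F fwd/left 0.69 0.69
k 0.009090674428569452 a -12.416560693543524
[[5.08, 3.29, -2.6], [5.08, 3.29, -2.6], [5.08, 3.29, -2.6], [5.08, 3.29, -2.6], [5.08, 3.29, -2.6], [5.08, 3.29, -2.6], [5.08, 3.29, -2.6], [5.08, 3.29, -2.6], [5.08, 3.29, -2.6], [5.08, 3.29, -2.6]] [26.7 24.1 21.5 18.9 16.3 13.6 11.   8.4  5.8  3.2  0.6]
k 0.009429409507438914 a 5.29572137868645
[[5.02, -1.58, 1.26], [5.01, 1.27, -0.99], [5.08, 3.32, -2.63], [5.08, 3.42, -2.7], [5.08, 3.42, -2.7], [5.08, 3.42, -2.7], [5.08, 3.42, -2.7], [5.08, 3.42, -2.7], [5.08, 3.42, -2.7], [5.08, 3.42, -2.7], [5.08, 3.42, -2.7], [5.08, 3.42, -2.7]] [26.7 27.9 26.9 24.3 21.6 18.9 16.2 13.5 10.8  8.1  5.4  2.7  0. ]h.py:58: RuntimeWarning: The iteration is not making good progress, as measured by the 
 improvement from the last ten iterations.
  best=fsolve(lambda v:[end(v)[0]*100,end(v)[1]],[-np.sign(y0)*.006,L*.45])
```

Request:
move_arm([
  [[-0.3, 0.15, 0, 0, 0, 1.8, 7.4], [-0.3, 0.15, 0, 0, 0, 1.8, 7.4], [-0.3, 0.15, 0, 0, 0, 1.8, 7.4], [-0.3, 0.18, 0, 0, 0, 1.8, 7.4], [-0.3, 0.18, 0, 0, 0, 1.8, 7.4], [-0.3, 0.18, 0, 0, 0, 1.8, 7.4]],
])

```text
t: 6.88
tcp_pos: [0.5002, 0.2747, 0.0573]
orientation: [1.987, 2.434, 0.0]
ft_force: [-0.6, 1.8, 1.3]
grip_width: 0.869
grasp_force: 0.7
```

```bash
python3 -c "
from h import *
r=status();print('axle',r[0]-55*np.cos(r[2]),r[1]-55*np.sin(r[2]))"
```

```text
t 6.925 caddy x -241.3 y 14.6 th 21.52deg (array([21.5, 22.4]), 2, np.float64(-1.0941281721763119))
tool bay [-368.4  -30.8] th 14.11 z 0.057314085992680584 tcp in caddy -134.9 4.4 F fwd/left 1.11 0.89
axle -292.5092216290707 -5.533859749497964
```

The caddy turns more slowly than the tool and the castors resist. I'll go much slower and push with the left finger leading.

Request:
move_arm([
  [[-0.12, 0.05, 0, 0, 0, 0.3, 7.4], [-0.12, 0.05, 0, 0, 0, 0.3, 7.4], [-0.12, 0.05, 0, 0, 0, 0.3, 7.4], [-0.12, 0.05, 0, 0, 0, 0.3, 7.4], [-0.12, 0.05, 0, 0, 0, 0.3, 7.4], [-0.12, 0.05, 0, 0, 0, 0.3, 7.4]],
])

```text
t: 7.68
tcp_pos: [0.5043, 0.2683, 0.0573]
orientation: [-2.022, -2.404, 0.0]
ft_force: [-1.0, 1.3, 0.4]
grip_width: 0.866
grasp_force: 0.5
```

```bash
python3 -c "
from h import *
r=status();print('axle',r[0]-55*np.cos(r[2]),r[1]-55*np.sin(r[2]))"
```

```text
t 7.725 caddy x -234.0 y 17.0 th 20.18deg (array([20.8, 21.4]), 2, np.float64(-1.1445244348626318))
tool bay [-362.4  -26.6] th 12.44 z 0.05722484484763427 tcp in caddy -135.5 3.3 F fwd/left -1.04 0.43
axle -285.6547747363785 -1.937431263196249
```

Request:
move_arm([
  [[-0.18, 0.2, 0, 0, 0, 0.8, 7.4], [-0.18, 0.2, 0, 0, 0, 0.8, 7.4], [-0.18, 0.2, 0, 0, 0, 0.8, 7.4], [-0.18, 0.2, 0, 0, 0, 0.8, 7.4]],
])

```text
t: 8.22
tcp_pos: [0.5134, 0.2623, 0.0572]
orientation: [-2.089, -2.346, 0.0]
ft_force: [-0.0, 1.0, 0.3]
grip_width: 0.869
grasp_force: 0.5
```

```bash
python3 -c "
from h import *
r=status();print('axle',r[0]-55*np.cos(r[2]),r[1]-55*np.sin(r[2]))"
```

```text
t 8.275 caddy x -226.1 y 15.4 th 15.72deg (array([16.4, 16.5]), 2, np.float64(-1.5223221868231747))
tool bay [-356.8  -17. ] th 9.19 z 0.05727617391704583 tcp in caddy -134.6 4.2 F fwd/left 1.01 -0.72
axle -279.08038443899784 0.5051735620648579
```

The leftward drag on the bar works: the caddy turned 4.5° in 7 mm. I'll continue.

Request:
move_arm([
  [[-0.16, 0.2, 0, 0, 0, 1.1, 7.4], [-0.16, 0.2, 0, 0, 0, 1.1, 7.4], [-0.16, 0.2, 0, 0, 0, 1.1, 7.4], [-0.16, 0.2, 0, 0, 0, 1.1, 7.4], [-0.16, 0.2, 0, 0, 0, 1.1, 7.4], [-0.16, 0.2, 0, 0, 0, 1.1, 7.4]],
])

```text
t: 9.02
tcp_pos: [0.526, 0.2536, 0.0572]
orientation: [-2.221, -2.221, 0.0]
ft_force: [-1.2, 1.2, 0.1]
grip_width: 0.869
grasp_force: 0.5
```

```bash
python3 -c "
from h import *
r=status();print('axle',r[0]-55*np.cos(r[2]),r[1]-55*np.sin(r[2]))"
```

```text
t 9.075 caddy x -214.9 y 14.0 th 10.65deg (array([10.7, 10.8]), 2, np.float64(-1.1469512433561704))
tool bay [-348.7   -4. ] th 2.58 z 0.05734250684179326 tcp in caddy -134.7 7.1 F fwd/left 0.1 0.76
axle -269.0004381381379 3.840140844107257
```

Request:
move_arm([
  [[-0.15, 0.2, 0, 0, 0, 1.0, 7.4], [-0.15, 0.2, 0, 0, 0, 1.0, 7.4], [-0.15, 0.2, 0, 0, 0, 1.0, 7.4], [-0.15, 0.2, 0, 0, 0, 1.0, 7.4], [-0.15, 0.2, 0, 0, 0, 1.0, 7.4], [-0.15, 0.2, 0, 0, 0, 1.0, 7.4]],
])

```text
t: 9.82
tcp_pos: [0.5377, 0.2441, 0.0573]
orientation: [2.334, 2.102, 0.0]
ft_force: [-0.8, 1.7, -0.2]
grip_width: 0.865
grasp_force: 0.4
```

```bash
python3 -c "
from h import *
r=status();print('axle',r[0]-55*np.cos(r[2]),r[1]-55*np.sin(r[2]),'bumper',r[0]+88*np.cos(r[2]),r[1]+88*np.sin(r[2]))"
```

```text
t 9.875 caddy x -204.3 y 12.7 th 4.90deg (array([4.9, 5.6]), 2, np.float64(-1.3361276235432342))
tool bay [-339.7    8. ] th -3.41 z 0.0573455761209096 tcp in caddy -135.3 6.9 F fwd/left 0.18 -0.39
axle -259.0812543947405 8.040320305196065 bumper -116.6043420862281 20.260363637053345
```

Request:
move_arm([
  [[-0.15, 0.2, 0, 0, 0, 1.0, 7.4], [-0.15, 0.2, 0, 0, 0, 1.0, 7.4], [-0.15, 0.2, 0, 0, 0, 0.5, 7.4], [-0.22, 0, 0, 0, 0, -2.5, 7.4], [-0.25, 0, 0, 0, 0, -2.5, 7.4], [-0.2, 0, 0, 0, 0, -1.5, 7.4]],
])

```text
t: 10.62
tcp_pos: [0.5424, 0.2322, 0.0573]
orientation: [2.258, 2.185, 0.0]
ft_force: [-0.6, 1.2, 0.1]
grip_width: 0.866
grasp_force: 0.4
```

```bash
cat >> h.py <<'E'
def st():
    r=status();c,s=np.cos(r[2]),np.sin(r[2])
    print("axle %.1f %.1f bumper %.1f %.1f"%(r[0]-55*c,r[1]-55*s,r[0]+88*c,r[1]+88*s))
E
python3 -c "
from h import *
st()"
```

```text
t 10.675 caddy x -198.0 y 11.5 th 2.15deg (array([2.1, 3. ]), 2, np.float64(-1.1965579850696884))
tool bay [-328.1   13. ] th 0.74 z 0.05732420876105951 tcp in caddy -129.9 6.4 F fwd/left 0.3 -1.03
axle -252.9 9.4 bumper -110.0 14.8
```

Request:
move_arm([
  [[-0.2, 0, 0, 0, 0, 0, 7.4], [-0.2, 0, 0, 0, 0, 0, 7.4], [-0.2, 0, 0, 0, 0, 0, 7.4], [-0.2, 0, 0, 0, 0, 0, 7.4], [-0.2, 0, 0, 0, 0, 0, 7.4]],
])

```text
t: 11.3
tcp_pos: [0.5421, 0.2223, 0.0575]
orientation: [2.258, 2.184, 0.001]
ft_force: [2.2, 1.9, -0.3]
grip_width: 0.867
grasp_force: 0.7
```

```bash
python3 - <<'E'
from h import *
st()
t=ctrl.snapshot("top")[:,:,::-1];w=ctrl.snapshot("wrist")[:,:,::-1];s=ctrl.snapshot("side")[:,:,::-1]
o=np.zeros((560,800,3),np.uint8)
o[:300,:400]=cv2.resize(w,(400,300));o[:300,400:]=cv2.resize(s[180:405,200:500],(400,300))
o[300:,:800]=cv2.resize(t[200:278,200:440],(800,260),interpolation=cv2.INTER_CUBIC);cv2.imwrite("pics/c4.png",o)
E
```

```text
t 11.35 caddy x -189.4 y 10.1 th 0.34deg (array([1. , 1.5]), 2, np.float64(-1.2340333093129345))
tool bay [-318.   13.] th 0.66 z 0.057339645831269284 tcp in caddy -128.6 3.7 F fwd/left -0.85 0.68
axle -244.4 9.8 bumper -101.4 10.6
```

View pics/c4.png

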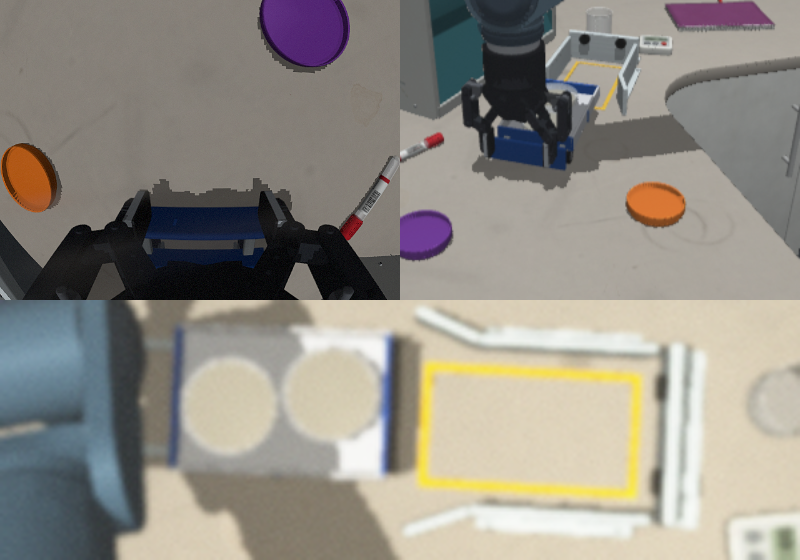

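The view shows the caddy parallel to the bay, about 10 mm to its left, with the bumper just outside the mouth and the dishes in the tray. I'll push straight so the castors finish trailing.

Request:
move_arm([
  [[-0.15, -0.01, 0, 0, 0, 0, 7.4], [-0.15, -0.01, 0, 0, 0, 0, 7.4], [-0.15, -0.01, 0, 0, 0, 0, 7.4], [-0.15, -0.01, 0, 0, 0, 0, 7.4], [-0.15, -0.01, 0, 0, 0, 0, 7.4]],
])

```text
t: 12.12
tcp_pos: [0.541, 0.2148, 0.0572]
orientation: [-2.258, -2.184, 0.0]
ft_force: [0.7, 1.4, -0.0]
grip_width: 0.868
grasp_force: 0.6
```

```bash
python3 -c "
from h import *
st();st()"
```

```text
t 12.175 caddy x -182.0 y 10.0 th 0.43deg (array([0.5, 1.4]), 2, np.float64(-1.0224339132685714))
tool bay [-310.6   12.5] th 0.67 z 0.057213794150299 tcp in caddy -128.5 3.5 F fwd/left -0.19 -0.72
axle -237.0 9.6 bumper -94.0 10.7
t 12.225 caddy x -181.6 y 10.2 th 0.55deg (array([0.6, 1.2]), 2, np.float64(-1.5390445992250648))
tool bay [-310.6   12.5] th 0.67 z 0.05723499029184072 tcp in caddy -128.9 3.6 F fwd/left -0.62 -0.03
axle -236.6 9.6 bumper -93.6 11.0
```

Request:
move_arm([
  [[-0.2, 0.04, 0, 0, 0, 0.25, 7.4], [-0.2, 0.04, 0, 0, 0, 0.25, 7.4], [-0.2, 0.04, 0, 0, 0, 0.25, 7.4], [-0.2, 0.04, 0, 0, 0, 0.25, 7.4], [-0.2, 0.04, 0, 0, 0, 0.25, 7.4], [-0.2, 0.04, 0, 0, 0, 0.25, 7.4]],
])

```text
t: 12.98
tcp_pos: [0.543, 0.2026, 0.0573]
orientation: [-2.287, -2.154, 0.0]
ft_force: [0.2, 1.5, -0.2]
grip_width: 0.867
grasp_force: 0.6
```

```bash
python3 -c "
from h import *
st();st()"
```

```text
t 13.025 caddy x -169.8 y 8.4 th -0.92deg (array([-1.1, -1.2]), 2, np.float64(-1.2951552333979066))
tool bay [-298.5   15.1] th -0.85 z 0.05729323433345378 tcp in caddy -128.8 4.6 F fwd/left -0.42 -1.09
axle -224.7 9.3 bumper -81.8 7.0
t 13.075 caddy x -169.4 y 8.0 th -1.47deg (array([-1.2, -1.3]), 2, np.float64(-1.3444571121306126))
tool bay [-298.5   15.2] th -0.83 z 0.05732189569181123 tcp in caddy -129.2 3.8 F fwd/left -0.49 0.06
axle -224.4 9.4 bumper -81.5 5.8
```

Request:
move_arm([
  [[-0.2, 0.035, 0, 0, 0, 0.22, 7.4], [-0.2, 0.035, 0, 0, 0, 0.22, 7.4], [-0.2, 0.035, 0, 0, 0, 0.22, 7.4], [-0.2, 0.035, 0, 0, 0, 0.22, 7.4], [-0.2, 0.035, 0, 0, 0, 0.22, 7.4], [-0.2, 0.035, 0, 0, 0, 0.22, 7.4], [-0.2, 0.03, 0, 0, 0, 0.2, 7.4], [-0.2, 0.03, 0, 0, 0, 0.2, 7.4]],
])

```text
t: 14.08
tcp_pos: [0.5445, 0.1865, 0.0573]
orientation: [-2.319, -2.119, 0.0]
ft_force: [-1.1, 1.5, 0.5]
grip_width: 0.867
grasp_force: 0.6
```

```bash
python3 -c "
from h import *
st();st()"
```

```text
t 14.125 caddy x -153.9 y 5.6 th -2.99deg (array([-2.9, -3.1]), 2, np.float64(-1.1954359053763142))
tool bay [-282.4   17.3] th -2.56 z 0.05728522676339622 tcp in caddy -129.0 5.0 F fwd/left -1.49 -0.17
axle -208.8 8.4 bumper -66.0 1.0
t 14.175 caddy x -153.6 y 5.9 th -3.23deg (array([-2.9, -3.3]), 2, np.float64(-1.2456116810905655))
tool bay [-282.5   17.4] th -2.54 z 0.0572826234414599 tcp in caddy -129.3 4.2 F fwd/left -0.65 0.12
axle -208.5 9.0 bumper -65.7 0.9
```

Request:
move_arm([
  [[-0.25, 0.02, 0, 0, 0, 0.3, 7.4], [-0.25, 0.01, 0, 0, 0, 0.2, 7.4], [-0.25, 0, 0, 0, 0, 0.1, 7.4], [-0.25, 0, 0, 0, 0, 0, 7.4], [-0.25, 0, 0, 0, 0, 0, 7.4], [-0.25, 0, 0, 0, 0, 0, 7.4], [-0.25, 0, 0, 0, 0, 0, 7.4], [-0.25, 0, 0, 0, 0, 0, 7.4]],
])

```text
t: 15.18
tcp_pos: [0.5428, 0.1665, 0.0573]
orientation: [2.33, 2.107, -0.0]
ft_force: [-0.1, 1.8, 0.8]
grip_width: 0.863
grasp_force: 0.7
```

```bash
python3 -c "
from h import *
st();st()"
```

```text
t 15.225 caddy x -134.2 y 4.1 th -3.41deg (array([-3.3, -3.2]), 2, np.float64(-1.1914035684888802))
tool bay [-262.4   16.5] th -3.14 z 0.057297517553826546 tcp in caddy -128.6 4.8 F fwd/left -0.7 0.21
axle -189.1 7.3 bumper -46.4 -1.2
t 15.275 caddy x -133.9 y 4.0 th -3.00deg (array([-3.4, -3.2]), 2, np.float64(-1.268760336484263))
tool bay [-262.4   16.5] th -3.14 z 0.057263019241257256 tcp in caddy -129.0 5.7 F fwd/left -0.06 -1.0
axle -188.9 6.9 bumper -46.1 -0.6
```

Request:
move_arm([
  [[-0.25, 0, 0, 0, 0, 0, 7.4], [-0.25, 0, 0, 0, 0, 0, 7.4], [-0.25, 0, 0, 0, 0, 0, 7.4], [-0.25, 0, 0, 0, 0, 0, 7.4], [-0.25, 0, 0, 0, 0, 0, 7.4], [-0.25, 0, 0, 0, 0, 0, 7.4], [-0.25, 0, 0, 0, 0, 0, 7.4], [-0.25, 0, 0, 0, 0, 0, 7.4]],
])

```text
t: 16.27
tcp_pos: [0.5409, 0.1466, 0.0573]
orientation: [2.33, 2.107, 0.0]
ft_force: [-0.2, 1.2, 0.4]
grip_width: 0.865
grasp_force: 0.6
```

```bash
python3 -c "
from h import *
st();st()"
```

```text
t 16.325 caddy x -114.2 y 3.0 th -3.41deg (array([-3.6, -3.6]), 2, np.float64(-1.1525950560745457))
tool bay [-242.4   15.4] th -3.14 z 0.05727789028198925 tcp in caddy -128.7 4.7 F fwd/left 0.54 0.75
axle -169.1 6.2 bumper -26.4 -2.3
t 16.375 caddy x -113.9 y 2.4 th -3.90deg (array([-3.5, -3.6]), 2, np.float64(-1.315511174464575))
tool bay [-242.5   15.3] th -3.14 z 0.05726065692517381 tcp in caddy -129.2 4.2 F fwd/left -0.41 -0.4
axle -168.7 6.1 bumper -26.1 -3.6
```

Request:
move_arm([
  [[-0.25, -0.03, 0, 0, 0, -0.15, 7.4], [-0.25, -0.03, 0, 0, 0, -0.15, 7.4], [-0.25, -0.03, 0, 0, 0, -0.15, 7.4], [-0.25, -0.03, 0, 0, 0, -0.15, 7.4], [-0.25, -0.03, 0, 0, 0, -0.15, 7.4], [-0.25, -0.03, 0, 0, 0, -0.15, 7.4], [-0.25, -0.03, 0, 0, 0, -0.15, 7.4], [-0.25, -0.03, 0, 0, 0, -0.15, 7.4]],
])

```text
t: 17.38
tcp_pos: [0.5367, 0.1269, 0.0573]
orientation: [2.307, 2.132, 0.0]
ft_force: [1.3, 1.4, -0.1]
grip_width: 0.869
grasp_force: 0.6
```

```bash
python3 -c "
from h import *
st();st()"
```

```text
t 17.425 caddy x -94.6 y 4.0 th -1.58deg (array([-1.6, -1.8]), 2, np.float64(-0.47681223845734166))
tool bay [-222.5   12. ] th -1.93 z 0.05726963898572084 tcp in caddy -128.1 4.5 F fwd/left 0.07 1.31
axle -149.6 5.5 bumper -6.7 1.6
t 17.475 caddy x -94.4 y 4.2 th -1.71deg (array([-1.8, -1.9]), 2, np.float64(-0.3551975838900603))
tool bay [-222.6   12. ] th -1.94 z 0.05726773992189144 tcp in caddy -128.4 4.0 F fwd/left -0.73 0.62
axle -149.4 5.8 bumper -6.4 1.5
```

Request:
move_arm([
  [[-0.25, 0.02, 0, 0, 0, 0.15, 7.4], [-0.25, 0.02, 0, 0, 0, 0.15, 7.4], [-0.25, 0.02, 0, 0, 0, 0.15, 7.4], [-0.25, 0.02, 0, 0, 0, 0.1, 7.4], [-0.25, 0, 0, 0, 0, 0, 7.4], [-0.25, 0, 0, 0, 0, 0, 7.4], [-0.25, 0, 0, 0, 0, 0, 7.4], [-0.25, 0, 0, 0, 0, 0, 7.4]],
])

```text
t: 18.48
tcp_pos: [0.5357, 0.1069, 0.0572]
orientation: [-2.318, -2.12, 0.0]
ft_force: [-1.2, 2.5, 0.7]
grip_width: 0.869
grasp_force: 0.6
```

```bash
python3 -c "
from h import *
st();st()"
```

```text
t 18.525 caddy x -75.0 y -0.6 th 0.00deg (array([-2.4]), 1, np.float64(0.0))
tool bay [-202.5   12. ] th -2.50 z 0.05724989114907088 tcp in caddy -127.5 12.7 F fwd/left -0.17 0.27
axle -130.0 -0.6 bumper 13.0 -0.6
t 18.575 caddy x -74.7 y -1.5 th 0.00deg (array([-2.1]), 1, np.float64(0.0))
tool bay [-202.6   12.2] th -2.50 z 0.05729458616879001 tcp in caddy -127.9 13.7 F fwd/left 0.5 0.18
axle -129.7 -1.5 bumper 13.3 -1.5
```

```bash
sed -i 's|    o=P.mean(0)-xs.mean|    if len(P)==1: th=A[0]\n    o=P.mean(0)-xs.mean|' h.py; python3 -c "
from h import *
st()"
```

```text
t 18.625 caddy x -74.7 y 1.5 th -2.24deg (array([-2.2]), 1, np.float64(0.0))
tool bay [-202.7   12.3] th -2.49 z 0.05734667723568771 tcp in caddy -128.3 5.7 F fwd/left -0.84 -0.1
axle -129.6 3.7 bumper 13.2 -1.9
```

Request:
move_arm([
  [[-0.25, 0, 0, 0, 0, 0, 7.4], [-0.25, 0, 0, 0, 0, 0, 7.4], [-0.25, 0, 0, 0, 0, 0, 7.4], [-0.25, 0, 0, 0, 0, 0, 7.4], [-0.25, 0, 0, 0, 0, 0, 7.4], [-0.25, 0, 0, 0, 0, 0, 7.4]],
])

```text
t: 19.38
tcp_pos: [0.5346, 0.092, 0.0574]
orientation: [2.318, 2.12, 0.0]
ft_force: [1.2, 0.2, 1.8]
grip_width: 0.869
grasp_force: 0.6
```

```bash
python3 -c "
from h import *
st();st()"
```

```text
t 19.425 caddy x -60.0 y 1.5 th -2.55deg (array([-2.5]), 1, np.float64(0.0))
tool bay [-187.5   11.4] th -2.50 z 0.057346955364594096 tcp in caddy -127.9 4.3 F fwd/left 0.04 0.2
axle -114.9 3.9 bumper 27.9 -2.4
t 19.475 caddy x -59.7 y 1.9 th -2.54deg (array([-2.5]), 1, np.float64(0.0))
tool bay [-187.6   11.3] th -2.51 z 0.05724164887660498 tcp in caddy -128.2 3.8 F fwd/left 0.66 -0.05
axle -114.7 4.3 bumper 28.2 -2.0
```

Request:
move_arm([
  [[-0.25, -0.02, 0, 0, 0, -0.2, 7.4], [-0.25, -0.02, 0, 0, 0, -0.25, 7.4], [-0.25, -0.025, 0, 0, 0, -0.3, 7.4], [-0.25, -0.025, 0, 0, 0, -0.3, 7.4], [-0.25, -0.025, 0, 0, 0, -0.3, 7.4], [-0.25, -0.025, 0, 0, 0, -0.3, 7.4], [-0.25, -0.02, 0, 0, 0, -0.25, 7.4], [-0.25, -0.02, 0, 0, 0, -0.25, 7.4]],
])

```text
t: 20.48
tcp_pos: [0.5311, 0.0722, 0.0573]
orientation: [-2.277, -2.164, 0.0]
ft_force: [0.7, 1.6, -0.5]
grip_width: 0.869
grasp_force: 0.6
```

```bash
python3 -c "
from h import *
st();st()"
```

```text
t 20.525 caddy x -39.5 y 2.5 th -1.53deg (array([-1.5]), 1, np.float64(0.0))
tool bay [-167.6    9. ] th -0.32 z 0.05726981949887361 tcp in caddy -128.2 3.1 F fwd/left 0.18 0.97
axle -94.5 4.0 bumper 48.5 0.1
t 20.575 caddy x -39.0 y 1.4 th -1.45deg (array([-1.5]), 1, np.float64(0.0))
tool bay [-167.6    9. ] th -0.34 z 0.0572705505646615 tcp in caddy -128.8 4.3 F fwd/left 0.63 0.76
axle -94.0 2.8 bumper 49.0 -0.8
```

Request:
move_arm([
  [[-0.25, -0.02, 0, 0, 0, -0.2, 7.4], [-0.25, -0.02, 0, 0, 0, -0.1, 7.4], [-0.25, -0.01, 0, 0, 0, 0, 7.4], [-0.25, 0, 0, 0, 0, 0, 7.4], [-0.25, 0, 0, 0, 0, 0, 7.4], [-0.25, 0, 0, 0, 0, 0, 7.4], [-0.25, 0, 0, 0, 0, 0, 7.4], [-0.25, 0, 0, 0, 0, 0, 7.4]],
])

```text
t: 21.58
tcp_pos: [0.5296, 0.0523, 0.0572]
orientation: [-2.272, -2.169, 0.0]
ft_force: [-0.9, 1.1, 0.1]
grip_width: 0.867
grasp_force: 0.6
```

```bash
python3 -c "
from h import *
st();st();st()"
```

```text
t 21.625 caddy x -19.2 y 2.2 th -0.81deg (array([-0.8]), 1, np.float64(0.0))
tool bay [-147.6    8.5] th -0.04 z 0.05723692930114672 tcp in caddy -128.4 4.5 F fwd/left -0.23 0.08
axle -74.2 3.0 bumper 68.7 1.0
t 21.675 caddy x -19.1 y 2.0 th -1.09deg (array([-1.1]), 1, np.float64(0.0))
tool bay [-147.6    8.7] th -0.04 z 0.05731684420695034 tcp in caddy -128.7 4.2 F fwd/left -0.15 0.22
axle -74.0 3.0 bumper 68.9 0.3
t 21.725 caddy x -19.1 y 3.0 th -1.13deg (array([-1.1]), 1, np.float64(0.0))
tool bay [-147.7    8.8] th -0.04 z 0.05740135479330109 tcp in caddy -128.7 3.3 F fwd/left 0.98 -1.09
axle -74.1 4.0 bumper 68.9 1.2
```

Request:
move_arm([
  [[-0.2, 0, 0, 0, 0, 0, 7.4], [-0.2, 0, 0, 0, 0, 0, 7.4], [-0.2, 0, 0, 0, 0, 0, 7.4], [-0.2, 0, 0, 0, 0, 0, 7.4], [-0.2, 0, 0, 0, 0, 0, 7.4], [-0.2, 0, 0, 0, 0, 0, 7.4], [-0.15, 0, 0, 0, 0, 0, 7.4], [-0.1, 0, 0, 0, 0, 0, 7.4]],
])

```text
t: 22.72
tcp_pos: [0.529, 0.0378, 0.0572]
orientation: [-2.272, -2.169, 0.0]
ft_force: [-0.1, 1.5, 0.4]
grip_width: 0.867
grasp_force: 0.6
```

```bash
python3 -c "
from h import *
st();print(ctrl.get_obs()['ft_force']);st();print(ctrl.get_obs()['ft_force'])"
```

```text
t 22.775 caddy x -5.1 y 2.2 th -0.97deg (array([-1.]), 1, np.float64(0.0))
tool bay [-133.3    8.5] th -0.05 z 0.05726320835003734 tcp in caddy -128.3 4.1 F fwd/left -0.29 -0.68
axle -60.1 3.2 bumper 82.9 0.8
[-0.66486383  0.32390949  0.33227968]
t 22.825 caddy x -4.8 y 1.9 th -0.69deg (array([-0.7]), 1, np.float64(0.0))
tool bay [-133.4    8.5] th -0.04 z 0.05722777084984381 tcp in caddy -128.6 5.1 F fwd/left -0.32 -0.06
axle -59.8 2.5 bumper 83.2 0.8
[-0.04155407  0.32652846 -0.95007866]
```

Request:
move_arm([
  [[-0.06, 0, 0, 0, 0, 0, 7.4], [-0.06, 0, 0, 0, 0, 0, 7.4], [-0.06, 0, 0, 0, 0, 0, 7.4], [-0.06, 0, 0, 0, 0, 0, 7.4]],
])

```text
t: 23.32
tcp_pos: [0.5289, 0.0355, 0.0573]
orientation: [-2.272, -2.17, 0.0]
ft_force: [-1.2, 1.4, -0.5]
grip_width: 0.864
grasp_force: 0.6
```

Request:
move_arm([
  [[-0.04, 0, 0, 0, 0, 0, 7.4], [-0.04, 0, 0, 0, 0, 0, 7.4]],
])

```text
t: 23.58
tcp_pos: [0.5289, 0.0347, 0.0573]
orientation: [-2.272, -2.169, 0.0]
ft_force: [-0.1, 1.4, 1.0]
grip_width: 0.87
grasp_force: 0.5
```

Request:
move_arm([
  [[-0.04, 0, 0, 0, 0, 0, 7.4], [-0.04, 0, 0, 0, 0, 0, 7.4]],
])

```text
t: 23.82
tcp_pos: [0.5288, 0.0339, 0.0573]
orientation: [-2.272, -2.17, 0.0]
ft_force: [0.2, 1.0, 0.7]
grip_width: 0.864
grasp_force: 0.5
```

Request:
move_arm([
  [[-0.04, 0, 0, 0, 0, 0, 7.4], [-0.04, 0, 0, 0, 0, 0, 7.4]],
])

```text
t: 24.08
tcp_pos: [0.5288, 0.0331, 0.0573]
orientation: [-2.272, -2.17, 0.0]
ft_force: [-0.2, 1.0, -0.4]
grip_width: 0.865
grasp_force: 0.6
```

Request:
move_arm([
  [[-0.04, 0, 0, 0, 0, 0, 7.4], [-0.03, 0, 0, 0, 0, 0, 7.4]],
])

```text
t: 24.32
tcp_pos: [0.5287, 0.0324, 0.0573]
orientation: [-2.272, -2.17, 0.0]
ft_force: [-0.7, 1.0, 0.3]
grip_width: 0.864
grasp_force: 0.5
```

Request:
move_arm([
  [[-0.04, 0, 0, 0, 0, 0, 7.4], [-0.04, 0, 0, 0, 0, 0, 7.4]],
])

```text
t: 24.58
tcp_pos: [0.5287, 0.0321, 0.0573]
orientation: [-2.272, -2.168, -0.001]
ft_force: [-1.1, 5.0, 0.6]
grip_width: 0.865
grasp_force: 2.4
```

Request:
move_arm([
  [[-0.04, 0, 0, 0, 0, 0, 7.4], [-0.04, 0, 0, 0, 0, 0, 7.4]],
])

```text
t: 24.82
tcp_pos: [0.5285, 0.0319, 0.0572]
orientation: [-2.272, -2.167, -0.002]
ft_force: [-1.1, 8.3, 1.4]
grip_width: 0.866
grasp_force: 4.1
```

```bash
python3 - <<'E'
from h import *
st();st()
t=ctrl.snapshot("top")[:,:,::-1];cv2.imwrite("pics/c5.png",cv2.resize(t[200:280,270:440],(800,376),interpolation=cv2.INTER_CUBIC))
E
```

```text
t 24.875 caddy x 0.6 y 1.6 th -0.75deg (array([-0.8]), 1, np.float64(0.0))
tool bay [-127.5    8.2] th -0.12 z 0.05722987949442458 tcp in caddy -128.2 4.9 F fwd/left -6.08 -1.76
axle -54.4 2.3 bumper 88.6 0.5
t 24.925 caddy x 0.5 y 2.3 th -1.04deg (array([-1.]), 1, np.float64(0.0))
tool bay [-127.5    8.2] th -0.12 z 0.05722635335208362 tcp in caddy -128.1 3.5 F fwd/left -7.95 -1.27
axle -54.5 3.3 bumper 88.5 0.7
```

View pics/c5.png

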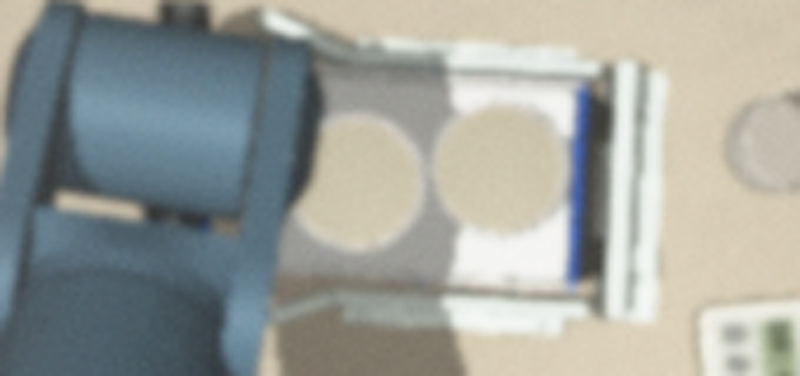

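The bumper is on the buffers at about 8 N, with the dishes in the tray. I'll hold for a second.

Request:
move_arm([
  [[0, 0, 0, 0, 0, -0.1, 7.4], [0, 0, 0, 0, 0, -0.1, 7.4], [0, 0, 0, 0, 0, 0, 7.4], [0, 0, 0, 0, 0, 0, 7.4]],
])

```text
t: 25.48
tcp_pos: [0.5284, 0.0321, 0.0572]
orientation: [-2.268, -2.171, -0.002]
ft_force: [-1.2, 8.0, 1.5]
grip_width: 0.869
grasp_force: 3.9
```

Request:
move_arm([
  [[0, 0, 0, 0, 0, 0, 7.4], [0, 0, 0, 0, 0, 0, 7.4], [0, 0, 0, 0, 0, 0, 7.4], [0, 0, 0, 0, 0, 0, 7.4], [0, 0, 0, 0, 0, 0, 7.4]],
])

```text
t: 26.1
tcp_pos: [0.5284, 0.0321, 0.0572]
orientation: [-2.268, -2.171, -0.002]
ft_force: [-0.2, 7.9, 1.7]
grip_width: 0.863
grasp_force: 3.9
```

```bash
python3 -c "
from h import *
st();st();st()
o=ctrl.get_obs();print(o['ft_force'],o['wrist_torque'])"
```

```text
t 26.15 caddy x 0.5 y 2.3 th -1.04deg (array([-1.]), 1, np.float64(0.0))
tool bay [-127.7    8.2] th 0.09 z 0.0572363081970929 tcp in caddy -128.3 3.5 F fwd/left -6.96 -0.88
axle -54.5 3.3 bumper 88.5 0.7
t 26.2 caddy x 0.6 y 2.1 th -0.67deg (array([-0.7]), 1, np.float64(0.0))
tool bay [-127.6    8.2] th 0.08 z 0.057232661112534326 tcp in caddy -128.3 4.6 F fwd/left -7.51 -0.64
axle -54.4 2.8 bumper 88.6 1.1
t 26.25 caddy x 0.5 y 2.2 th -0.97deg (array([-1.]), 1, np.float64(0.0))
tool bay [-127.6    8.2] th 0.08 z 0.05723854017626426 tcp in caddy -128.3 3.7 F fwd/left -8.91 -0.66
axle -54.5 3.2 bumper 88.5 0.8
[-0.25732103  8.93352721  1.36756081] [ 1.22521878  0.18885425 -0.3394549 ]
```

The wrist moment shows the load is all on the right finger. I'll turn the tool a little to the right so the lean is even.

Request:
move_arm([
  [[0, 0, 0, 0, 0, 0.2, 7.4], [0, 0, 0, 0, 0, 0.2, 7.4], [0, 0, 0, 0, 0, 0, 7.4]],
])

```text
t: 26.62
tcp_pos: [0.5285, 0.0318, 0.0572]
orientation: [-2.276, -2.163, -0.002]
ft_force: [-0.7, 7.2, 1.2]
grip_width: 0.869
grasp_force: 3.4
```

```bash
python3 -c "
from h import *
o=ctrl.get_obs();print(o['ft_force'],o['wrist_torque']);st()
o=ctrl.get_obs();print(o['ft_force'],o['wrist_torque'])"
```

```text
[-0.66508576  7.18756056  1.21270863] [ 1.07967097  0.16713613 -0.30757335]
t 26.675 caddy x 0.5 y 2.5 th -1.19deg (array([-1.2]), 1, np.float64(0.0))
tool bay [-127.4    8.3] th -0.30 z 0.05724973091664437 tcp in caddy -128.0 3.1 F fwd/left -7.92 -0.58
axle -54.4 3.7 bumper 88.5 0.7
[-0.21783962  7.9403105   0.12413657] [ 1.01357128  0.18413226 -0.26681725]
```

Request:
move_arm([
  [[0, 0, 0, 0, 0, 0.2, 7.4], [0, 0, 0, 0, 0, 0.2, 7.4], [0, 0, 0, 0, 0, 0.2, 7.4], [0, 0, 0, 0, 0, 0, 7.4]],
])

```text
t: 27.18
tcp_pos: [0.5287, 0.0315, 0.0573]
orientation: [-2.286, -2.154, -0.001]
ft_force: [-0.4, 5.6, 0.6]
grip_width: 0.867
grasp_force: 2.8
```

```bash
python3 -c "
from h import *
o=ctrl.get_obs();print(o['ft_force'],o['wrist_torque']);st()
o=ctrl.get_obs();print(o['ft_force'],o['wrist_torque'])"
```

```text
[-0.4492425   5.62683884  0.63865649] [0.80851606 0.06684213 0.09770559]
t 27.225 caddy x 0.5 y 2.8 th -1.15deg (array([-1.1]), 1, np.float64(0.0))
tool bay [-127.1    8.4] th -0.82 z 0.05726010098585122 tcp in caddy -127.7 3.1 F fwd/left -5.66 -0.23
axle -54.5 3.9 bumper 88.5 1.0
[ 0.03092975  5.66459245 -0.23944245] [0.85211519 0.05638584 0.10873192]
```

Both fingers and both buffers are loaded now. I'll lean for a full second here.

Request:
move_arm([
  [[-0.02, 0, 0, 0, 0, 0, 7.4], [0, 0, 0, 0, 0, 0, 7.4], [0, 0, 0, 0, 0, 0, 7.4], [0, 0, 0, 0, 0, 0, 7.4], [0, 0, 0, 0, 0, 0, 7.4], [0, 0, 0, 0, 0, 0, 7.4], [0, 0, 0, 0, 0, 0, 7.4], [0, 0, 0, 0, 0, 0, 7.4]],
])

```text
t: 28.22
tcp_pos: [0.5287, 0.0315, 0.0573]
orientation: [-2.286, -2.154, -0.002]
ft_force: [-0.6, 5.8, -0.9]
grip_width: 0.861
grasp_force: 3.3
```

```bash
python3 -c "
from h import *
o=ctrl.get_obs();print(o['ft_force'],o['wrist_torque'])"
```

```text
[-0.57434727  5.81325772 -0.94816287] [1.02423771 0.06792132 0.08949198]
```

Request:
move_arm([
  [[-0.02, 0, 0, 0, 0, 0, 7.4], [0, 0, 0, 0, 0, 0, 7.4], [0, 0, 0, 0, 0, 0, 7.4], [0, 0, 0, 0, 0, 0, 7.4], [0, 0, 0, 0, 0, 0, 7.4], [0, 0, 0, 0, 0, 0, 7.4], [0, 0, 0, 0, 0, 0, 7.4], [0, 0, 0, 0, 0, 0, 7.4]],
])

```text
t: 29.22
tcp_pos: [0.5287, 0.0315, 0.0573]
orientation: [-2.286, -2.153, -0.002]
ft_force: [-0.1, 6.5, 0.1]
grip_width: 0.867
grasp_force: 3.7
```

Request:
move_arm([
  [[0.05, 0, 0, 0, 0, 0, 7.4], [0.05, 0, 0, 0, 0, 0, 7.4], [0.1, 0, 0, 0, 0, 0, 7.4], [0.3, 0, 0, 0, 0, 0, 7.4], [0.8, 0, 0, 0, 0, 0, 7.4], [1.5, 0, 0, 0, 0, 0, 7.4], [2.0, 0, 0, 0, 0, 0, 7.4], [2.0, 0, 0, 0, 0, 0, 7.4]],
])

```text
t: 30.22
tcp_pos: [0.5328, 0.0997, 0.0573]
orientation: [2.287, 2.154, 0.0]
ft_force: [0.8, -0.5, -0.1]
grip_width: 0.862
grasp_force: 0.0
```

Request:
move_arm([
  [[1.0, 0, -2, 0, 0, 0, 7.4], [1.0, 0, -4, 0, 0, 0, 7.4], [3.0, 0, -4, 0, 0, 0, 7.4], [4.0, 0, -4, 0, 0, 0, 7.4], [4.0, 0, -2, 0, 0, 0, 7.4], [4.0, 0, 0, 0, 0, 0, 7.4], [2.0, 0, 0, 0, 0, 0, 7.4], [0, 0, 0, 0, 0, 0, 7.4]],
])

```text
t: 31.22
tcp_pos: [0.5436, 0.2889, 0.2165]
orientation: [-2.285, -2.156, 0.002]
ft_force: [0.1, -0.9, -0.0]
grip_width: 0.867
grasp_force: 0.0
```

```bash
python3 - <<'E'
from h import *
st()
t=ctrl.snapshot("top")[:,:,::-1];w=ctrl.snapshot("wrist")[:,:,::-1];s=ctrl.snapshot("side")[:,:,::-1]
o=np.zeros((600,800,3),np.uint8)
o[:300,:400]=cv2.resize(w,(400,300));o[:300,400:]=cv2.resize(s[180:330,220:420],(400,300),interpolation=cv2.INTER_CUBIC)
o[300:,:]=cv2.resize(t[200:275,240:440],(800,300),interpolation=cv2.INTER_CUBIC);cv2.imwrite("pics/c6.png",o)
E
```

```text
t 31.275 caddy x 1.2 y 1.7 th -0.63deg (array([-0.9, -0.9, -1. ]), 3, np.float64(-1.1115109045834402))
tool bay [-383.9   11.8] th -0.80 z 0.21645806342683646 tcp in caddy -385.1 5.9 F fwd/left -1.05 0.54
axle -53.8 2.3 bumper 89.2 0.7
```

View pics/c6.png

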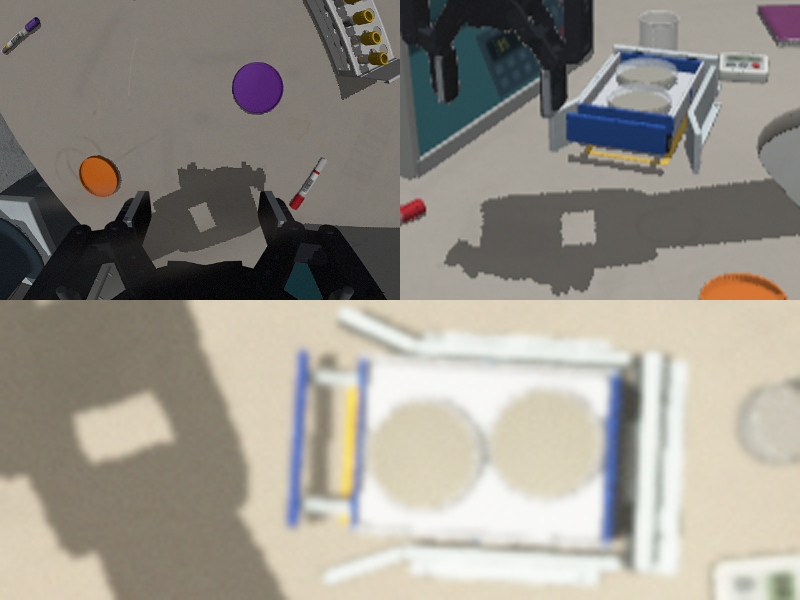

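The caddy is parked against the buffers, parallel to the rails, with both dishes in the tray. The bystanders are untouched and the arm is clear, so I'm handing in.

```bash
python3 -c "
from rig import ctrl
print(ctrl.hand_in())"
```

```text
the job is handed in; nothing more can be done
None
```

I handed the job in: the caddy is parked against the buffers after a lean of about 6 to 8 N held for over a second, dishes in the tray and arm clear. I never saw the castors; I judged them trailing from the path only, with just 15 mm of straight push before the bay mouth, so they may still have been around 10° off on entering.

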